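# Put the left-behind goods back in their checkout display trays

### The job

Two chewing-gum tubs (green, red) and two flip-top mint boxes (yellow, blue) were left behind on the checkout belt among a customer's shopping. Put each one back in the empty front place of the display tray that holds the same product in the same colour, standing upright on the tray floor, the mint boxes square in the row like the ones behind them. Leave the customer's jam jar and food tin where they stand.

Things in the scene. Friction and masses are not known exactly. Their poses are not given: they have to be found in the camera images.
- green_tub: chewing-gum tub standing upright: white round body 50 mm in diameter and 58 mm high with a broad green label band, green cap 47 mm in diameter above it, 76 mm high in all; 60 to 130 g. Origin: centre of its underside; z up along its axis. It starts on the black belt (surface at z = 0.003).
- red_tub: chewing-gum tub standing upright: white round body 50 mm in diameter and 58 mm high with a broad red label band, red cap 47 mm in diameter above it, 76 mm high in all; 60 to 130 g. Origin: centre of its underside; z up along its axis. It starts on the black belt (surface at z = 0.003).
- yellow_box: yellow flip-top mint box standing upright: 26 mm thick (its x) by 46 mm wide (its y) by 75 mm high (z), white label panels on the two broad faces; 40 to 85 g. Origin: centre of its underside. It starts on the black belt (surface at z = 0.003), turned up to 0.6 rad.
- blue_box: blue flip-top mint box standing upright: 26 mm thick (its x) by 46 mm wide (its y) by 75 mm high (z), white label panels on the two broad faces; 40 to 85 g. Origin: centre of its underside. It starts on the black belt (surface at z = 0.003), turned up to 0.6 rad.
- green_tray: fixed open green display tray, x to its front (customer side), z up. Origin: on the counter top under the centre of its EMPTY front place; floor 3 mm thick, side walls 22 mm high, front lip 16. Empty place 66 mm (x) by 66 (y). Behind it one fixed green tub, 76 mm high, axis at x = -59 mm; tray ends at x = -88.
- red_tray: fixed open red display tray, x to its front (customer side), z up. Origin: on the counter top under the centre of its EMPTY front place; floor 3 mm thick, side walls 22 mm high, front lip 16. Empty place 66 mm (x) by 66 (y). Behind it one fixed red tub, 76 mm high, axis at x = -59 mm; tray ends at x = -88.
- yellow_tray: fixed open yellow display tray, x to its front (customer side), z up. Origin: on the counter top under the centre of its EMPTY front place; floor 3 mm thick, side walls 22 mm high, front lip 16. Empty place 42 mm (x) by 64 (y). Behind it two fixed yellow boxes, 75 mm high, from x = -21 to -77 mm, widths along y; the new box stands likewise, either face to the front.
- blue_tray: fixed open blue display tray, x to its front (customer side), z up. Origin: on the counter top under the centre of its EMPTY front place; floor 3 mm thick, side walls 22 mm high, front lip 16. Empty place 42 mm (x) by 64 (y). Behind it two fixed blue boxes, 75 mm high, from x = -21 to -77 mm, widths along y; the new box stands likewise, either face to the front.
- jam_jar: the customer's jam jar: amber glass with paper label and a brass-coloured lid, 58 mm in diameter, 85 mm high, upright on the belt among the goods; not to be shifted. Origin: centre of its underside.
- food_tin: the customer's food tin: steel with a plain paper label, 66 mm in diameter, 74 mm high, upright on the belt among the goods; not to be shifted. Origin: centre of its underside.
Mind the look-alikes: they are no part of the job. Several things look just like the blue_box: the one meant starts nearest to the robot's base. Of the things that look like the yellow_box, the middle-sized one is meant.

How it is judged:
By the outcome, as a careful person would: the job done as asked, in the order asked, and still so for the second after the job is handed in, with the robot touching nothing.
It also fails if it takes over 112 s, if anything falls off the work surface, if the arm or the gripper's body presses on something with over 40 N, if the wrist force passes 120 N, or if a joint passes its speed limit or range.

### The arm

A 7-joint arm with a two-finger parallel gripper is mounted at the origin on the work surface. World frame = base frame: x ahead of the robot, y to its left, z up, the work surface at z = 0. Lengths are in mm, angles in rad, forces in N, time in s.
With the tool pointing down it reaches from about 400 to 875 mm from the base axis. Payload 4.4 kg.
Tool frame: the origin (TCP) lies midway between the tips of the shut fingers; the grasp point (between the pads) lies 19 mm behind it; z points along the fingers, y is the line along which they close (so a half turn about z gives the same grasp; the last joint's range is limited). The gripper opens to 85 mm and grips with 20 to 120 N. Pads are 22 mm wide; open, the fingers measure 114 mm over their backs; the gripper's body (76 mm by 85 mm) begins 54 mm behind the grasp point. The pads swing forward as they close: fully open they stand 13 mm farther back than shut.
Start: joints at [-1.343, 0.628, 0.038, 1.517, -0.027, 0.996, -0.02], TCP at [188.209, 622.17, 196.013] pointing down, gripper open.
Joint ranges: [-3.06, 3.06], [-0.37, 2.12], [-1.25, 1.32], [0.18, 2.47], [-1.1, 4.24], [0.23, 1.98], [-2.94, 2.94]. Speed limits (rad/s): [2.57, 2.57, 3.14, 3.14, 3.14, 3.14, 3.14].

### API

Orientations are given as [roll, pitch, yaw] about the fixed x, y, z axes, in that order (R = Rz(yaw) Ry(pitch) Rx(roll)).
In Python, from cell import telemetry, eyes, ctrl, finder gives the robot as it stands.
- The arm moves only by the tool move_arm, never from a script. Its argument "steps" is a list of rows, each a list of 7 numbers: the turn, a rotation vector about the world's x, y, z in degrees, then the shift along the world's x, y, z in m, then the finger opening in m, from 0 to 0.0854. A call has 1 to 5 rows; each row shifts and turns the commanded pose from where the row before left it; what a row does not reach is not made up. A row lasts 1/10 s, in which the tool goes at most 50 mm and 8.59 degrees, less where a joint would pass 70% of its speed; a pose out of reach is approached as far as the arm can. A call with a gripper value outside its range is refused whole. The fingers move at their own pace and stop on an object; the grip force is fixed at half the most. Time passes only in rows, so rows that do not move let the fingers close. It gives the time, the measured TCP pose, the force, the opening and the grip force at its end, in the units of the state.
- telemetry.read_state(): the state, without advancing time (a new reading comes with each control period).
- eyes.get_image(name): name is "side" or "top" or "wrist"; returns (picture, depth): 384x512x3 uint8, blue, green, red; 384x512 float32, mm along the optical axis (not along the pixel's ray), 0 where there is no reading.
- eyes.calibration(name): a dict with "fx", "fy", "cx", "cy" (pixels), "position" and "attitude" of the camera in the world. Camera axes: x right, y down, z forward; pixel columns grow to the right and rows downward; lengths in mm; the calibration is good to about 2 mm. A picture is of the moment at which its call begins: read the wrist's pose just before it. calibration takes no time and is no camera call; for the wrist camera it gives the pose at the moment of the call.
- ctrl.finish_job(): hands the job in; it is judged then, once.
Trained networks look in the newest picture that a camera, given by its name, has taken for a name from the list of things; names that differ only in an ending like _2 or _b are one class to them, and where a whole thing is asked for, a point or a joint stands for the part that bears it (a point fixed in the world has none). Each returns a list of dicts, best first, with "confidence" (0 to 1); they miss things now and then, are a little off and sometimes report something else, mostly with a low value. They report only what shows in the picture. A call takes as long as a camera call. They do not tell look-alikes from the thing itself.
- finder.boxes_of(camera, name): "location" ([x, y, z] in mm, in the coordinates of the camera as it stood for that picture, good to about 4 mm: the middle of the surface that is visible of it).
- finder.cut_out(camera, name): "mask" (384x512 bool, what is visible of it).
- finder.pinpoint(camera, name): "location" ([x, y, z] in mm, in the coordinates of the camera as it stood for that picture, good to about 4 mm: a listed point, or the origin of a listed thing).
The state is a dict: "clock": time; "qpos": joint angles; "qd": joint speeds; "tau": joint torques, N m; "eef_pos": TCP position; "tool_rot": TCP orientation; "force": force on the tool from outside, world axes, zero at the start; "torque": the same for the moment, N m; "width": finger opening in mm; "gripper_force": force on a finger pad.
Only numpy, scipy, OpenCV 4.12 (cv2) and the standard library are available. Lean on these libraries where they do the work, as an engineer would, in place of code of your own. Each camera call takes 0.05 s, during which the arm holds its last target. There are 200 camera calls.

## Working session

There is one attempt and no reset: what is moved stays moved. The work goes in short steps, Python scripts to look and compute and a tool call to move; the robot and the scene stay as the last step left them, time stands still between calls to the robot, and variables do not carry over. Pictures are saved under pics/ and viewed, at most 14 in all, crops included, and the job is handed in when it is done.

Besides the shell and the picture viewer there is one more tool, called after ">>>" as a command line: name --pt "numbers of a row" for each row, then --argument value for the rest. move_arm: Moves the arm, as the interface text tells. Its arguments: {"type":"object","properties":{"steps":{"type":"array"}},"required":["steps"]}

```bash
ls; mkdir -p pics; cat > h.py <<'E'
from cell import telemetry, eyes, ctrl, finder
import numpy as np, cv2
from scipy.spatial.transform import Rotation as R
def cal(n):
    c=eyes.calibration(n); a=np.array(c['attitude'],float)
    M=a if a.shape==(3,3) else R.from_euler('xyz',a).as_matrix()
    return c,M,np.array(c['position'],float)
def cloud(n,d):
    c,M,p=cal(n); v,u=np.mgrid[:384,:512]
    P=np.stack([(u-c['cx'])/c['fx']*d,(v-c['cy'])/c['fy']*d,d],-1)
    return P@M.T+p
def w(n,l):
    c,M,p=cal(n); return M@np.array(l)+p
E
python3 - <<'E'
from h import *
print(telemetry.read_state()); 
for n in ['top','side']:
    im,d=eyes.get_image(n); cv2.imwrite(f'pics/{n}0.png',im); np.save(n+'0.npy',d); print(eyes.calibration(n))
    for t in ['green_tub','red_tub','yellow_box','blue_box','green_tray','red_tray','yellow_tray','blue_tray','jam_jar','food_tin']:
        print(t,[(round(r['confidence'],2),w(n,r['location']).round().tolist()) for r in finder.pinpoint(n,t)])
E
```

```text
pics
{'clock': 0.0, 'qpos': array([-1.34280889,  0.62936193,  0.03843988,  1.51836482, -0.0270305 ,
        0.9962669 , -0.0200246 ]), 'qd': array([-0.00142332, -0.00025066, -0.00177602, -0.00038053, -0.00012881,
       -0.00013368, -0.00034892]), 'tau': array([ 3.04710147e-04, -5.63401723e+01,  1.22659508e+00, -1.93440878e+01,
        1.11251447e-02,  1.03376553e-02, -1.25364870e-06]), 'eef_pos': array([187.99180396, 621.50967767, 195.07986518]), 'tool_rot': array([-3.13970926e+00, -1.28762072e-06,  2.84776576e+00]), 'force': array([ 1.21493216, -0.18015741, -0.83182846]), 'torque': array([-0.03493603, -0.02169989,  0.03518921]), 'gripper_force': 0.0, 'width': 85.1991692607325}
{'fx': 419.99492695576106, 'fy': 419.99492695576106, 'cx': 255.0232771574624, 'cy': 189.57385169641782, 'position': array([ 329.81874556,   23.90310552, 1262.55839125]), 'attitude': array([-3.00537149,  0.01563402, -1.55161704])}
green_tub [(0.73, [460.0, -68.0, 4.0])]
red_tub [(0.83, [471.0, 79.0, 5.0])]
yellow_box [(0.8, [351.0, -185.0, 6.0]), (0.68, [440.0, -206.0, 2.0]), (0.65, [364.0, -103.0, 3.0])]
blue
[... 561 characters left out ...]
ition': array([426.04584301, 912.76355324, 603.06171711]), 'attitude': array([-2.13812947,  0.00841062, -3.03480418])}
green_tub [(0.69, [460.0, -67.0, 1.0])]
red_tub [(0.86, [470.0, 79.0, 3.0])]
yellow_box [(0.89, [348.0, -190.0, 2.0]), (0.78, [445.0, -212.0, 2.0]), (0.61, [356.0, -103.0, -2.0])]
blue_box [(0.74, [589.0, 14.0, 3.0]), (0.66, [582.0, 400.0, -3.0]), (0.57, [453.0, 212.0, 1.0])]
green_tray [(0.97, [651.0, -94.0, -1.0])]
red_tray [(0.9, [625.0, 265.0, -3.0])]
yellow_tray [(0.66, [650.0, 106.0, -0.0]), (0.51, [422.0, 326.0, 2.0])]
blue_tray [(0.73, [621.0, -265.0, -2.0])]
jam_jar [(0.67, [422.0, 327.0, 2.0]), (0.64, [620.0, -267.0, -6.0])]
food_tin [(0.87, [421.0, -330.0, -1.0])]
```

View pics/top0.png

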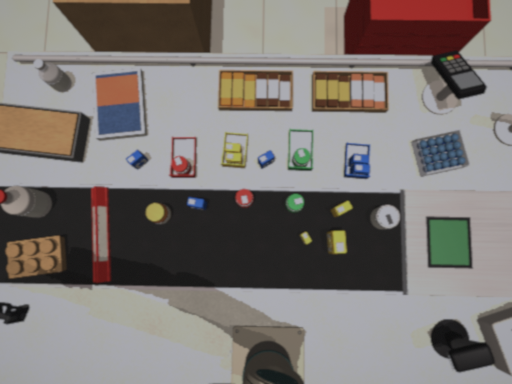

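View pics/side0.png

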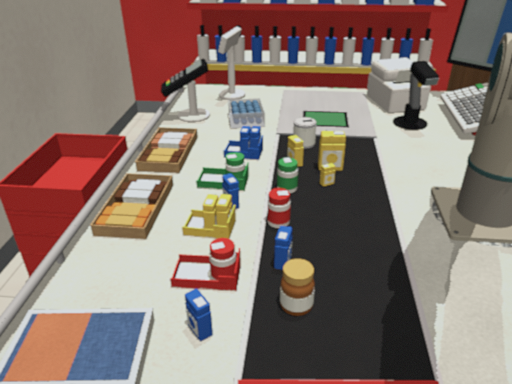

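```bash
python3 - <<'E'
from h import *
import cv2
im=cv2.imread('pics/top0.png'); P=cloud('top',np.load('top0.npy')); hsv=cv2.cvtColor(im,cv2.COLOR_BGR2HSV)
for nm,lo,hi in [('green',45,85),('red',170,10),('yellow',20,35),('blue',95,125)]:
    H=hsv[...,0]; m=((H>=lo)&(H<=hi)) if lo<hi else ((H>=lo)|(H<=hi))
    z=P[...,2]
    m&=(hsv[...,1]>110)&(hsv[...,2]>50)
    for lab,mm in (('top',m&(z>45)&(z<120)),('low',m&(z>8)&(z<30))):
        n,L,s,c=cv2.connectedComponentsWithStats(mm.astype(np.uint8))
        for i in range(1,n):
            if s[i,4]<40: continue
            q=P[L==i]
            if lab=='top':
                h=np.percentile(q[:,2],90); q=q[q[:,2]>h-5]
            (cx,cy),(a,b),ang=cv2.minAreaRect(q[:,:2].astype(np.float32))
            print(nm,lab,'px',c[i].round(),'xy',round(cx),round(cy),'z',q[:,2].max().round(),'size',round(a),round(b),'ang',round(ang,1))
E
```

```text
green top px [302. 158.] xy 589 -87 z 86.0 size 34 40 ang 12.2
green top px [294. 202.] xy 460 -68 z 85.0 size 43 39 ang 20.2
red top px [180. 165.] xy 562 264 z 87.0 size 41 44 ang 2.7
red top px [244. 195.] xy 474 77 z 86.0 size 38 46 ang 14.1
red low px [378.  79.] xy 853 -328 z 24.0 size 18 29 ang 0.7
red low px [379. 104.] xy 769 -324 z 30.0 size 20 34 ang 3.5
red low px [106. 235.] xy 361 489 z 30.0 size 277 19 ang 5.4
red low px [ 93. 197.] xy 469 532 z 30.0 size 59 16 ang 7.7
red low px [ 95. 271.] xy 251 512 z 28.0 size 58 13 ang 7.2
yellow top px [235. 155.] xy 598 111 z 85.0 size 52 44 ang 7.6
yellow top px [344. 207.] xy 445 -205 z 84.0 size 24 44 ang 27.4
yellow top px [155. 212.] xy 423 326 z 95.0 size 48 51 ang 1.2
yellow top px [337. 240.] xy 348 -188 z 112.0 size 60 34 ang 4.9
yellow low px [249.  90.] xy 810 73 z 29.0 size 61 34 ang 1.1
yellow low px [343.  91.] xy 812 -215 z 29.0 size 61 42 ang 0.6
blue top px [137. 158.] xy 581 397 z 81.0 size 23 41 ang 42.5
blue top px [267. 158.] xy 587 16 z 81.0 size 23 42 ang 33.9
blue top px [361. 165.] xy 572 -256 z 84.0 size 51 44 ang 4.4
blue top px [198. 203.] xy 454 214 z 85.0 size 43 24 ang 81.6
```

Top view: blue candidates are at px (198,203), (267,158) and (137,158). The one nearest the base is (198,203) at about (454,214). Yellow candidates are at (344,207), (337,240) and (306,238). The middle-sized one is (344,207) at about (445,-205). There is only one loose tub of each colour: green (295,202) and red (244,197). I'll check the choices in a crop and get the tray yaws.

```bash
python3 - <<'E'
from h import *
im=cv2.imread('pics/top0.png'); d=np.load('top0.npy')
a=cv2.resize(im[185:265,180:380],(800,320),interpolation=cv2.INTER_CUBIC); b=cv2.resize(im[125:185,160:380],(800,218),interpolation=cv2.INTER_CUBIC)
cv2.imwrite('pics/crop1.png',np.vstack([a,b]))
P=cloud('top',d)
c,M,p=cal('top')
eyes.get_image('top')
for t in ['green_tray','red_tray','yellow_tray','blue_tray']:
    r=finder.cut_out('top',t)
    for k in r[:1]:
        m=k['mask']; q=P[m]; q=q[(q[:,2]>10)&(q[:,2]<32)]
        (x,y),(A,B),g=cv2.minAreaRect(q[:,:2].astype(np.float32)); print(t,round(k['confidence'],2),len(q),round(x),round(y),round(A),round(B),round(g,1))
E
```

```text
green_tray 0.91 164 627 -89 72 126 87.5
red_tray 0.83 203 597 265 125 73 1.7
yellow_tray 0.89 119 622 110 70 105 86.5
blue_tray 0.68 174 595 -259 72 106 85.5
```

View pics/crop1.png

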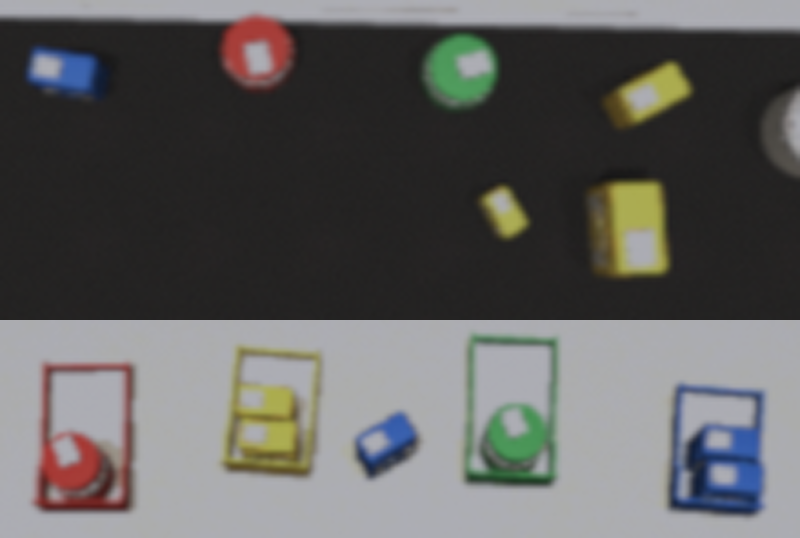

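>>> move_arm --pt "0 0 0 0.035 -0.035 0 0.085" --pt "0 0 0 0.035 -0.035 0 0.085" --pt "0 0 0 0.035 -0.035 0 0.085" --pt "0 0 0 0.03 -0.04 0 0.085" --pt "0 0 0 0.025 -0.043 0 0.085"

```text
clock: 1.85
eef_pos: [350.1, 432.8, 196.2]
tool_rot: [3.141, 0.001, 2.847]
force: [0.9, -0.1, -0.7]
width: 84.7
gripper_force: 0.0
```

>>> move_arm --pt "0 0 0 0.022 -0.043 0 0.085" --pt "0 0 0 0.022 -0.043 0 0.085" --pt "0 0 0 0.022 -0.043 0 0.085" --pt "0 0 0 0 0 0 0.085" --pt "0 0 0 0 0 0 0.085"

```text
clock: 2.35
eef_pos: [415.0, 304.2, 196.3]
tool_rot: [3.141, 0.0, 2.844]
force: [-1.2, 0.4, 0.1]
width: 84.9
gripper_force: 0.0
```

```bash
python3 - <<'E'
from h import *
s=telemetry.read_state(); print(s['clock'],s['eef_pos'],s['tool_rot'])
im,d=eyes.get_image('wrist'); cv2.imwrite('pics/w1.png',im); np.save('w1.npy',d)
print(eyes.calibration('wrist')); 
P=cloud('wrist',d)
for r in finder.pinpoint('wrist','blue_box'): print(r['confidence'],w('wrist',r['location']))
for r in finder.cut_out('wrist','blue_box'):
    q=P[r['mask']]; q=q[(q[:,2]>66)&(q[:,2]<100)]
    if len(q)>20: print(r['confidence'],len(q),np.median(q,0),cv2.minAreaRect(q[:,:2].astype(np.float32)))
E
```

```text
2.35 [415.03239443 304.18058048 196.32470496] [3.14102958e+00 2.66306226e-04 2.84436066e+00]
{'fx': 311.1481202197361, 'fy': 311.1481202197361, 'cx': 257.3027248861684, 'cy': 189.0751870719225, 'position': array([350.47062706, 326.61347879, 373.37806139]), 'attitude': array([ 2.87190585e+00, -1.82919782e-03,  1.27857115e+00])}
0.88 [449.36959911 223.14536025   6.73667076]
0.35 [ 5.79003523e+02  4.01414394e+02 -5.75488443e-01]
0.95 1096 [451.37730478 219.98045803  77.06034076] ((453.2022705078125, 218.2338409423828), (44.56556701660156, 24.868471145629883), 82.35888671875)
0.94 566 [584.12771888  27.61556211  73.84553058] ((588.5969848632812, 21.340436935424805), (24.890472412109375, 43.000003814697266), 32.17104721069336)
```

View pics/w1.png

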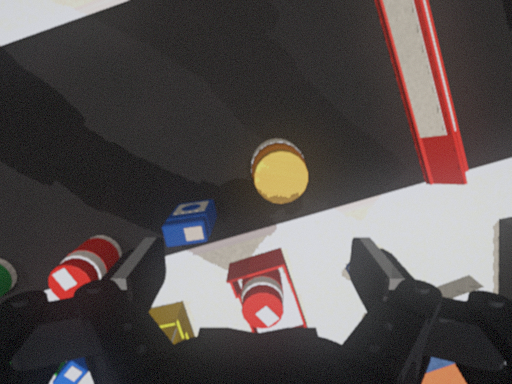

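Wrist view: the blue box is at px (190,222), the jar at (280,172) and the red tray at (265,290). The crop confirms my choices. Going over the blue box.

>>> move_arm --pt "0 0 4.5 0.02 -0.043 0 0.085" --pt "0 0 4.5 0.019 -0.044 -0.01 0.085" --pt "0 0 0 0 0 -0.04 0.085" --pt "0 0 0 0 0 0 0.085" --pt "0 0 0 0 0 0 0.085"

```text
clock: 3.0
eef_pos: [452.0, 220.1, 145.9]
tool_rot: [-3.142, -0.002, 3.008]
force: [0.3, -1.3, 0.1]
width: 84.9
gripper_force: 0.0
```

```bash
cat >> h.py <<'E'
def look(objs, save=None, zr=(66,100)):
    s=telemetry.read_state(); print(round(s['clock'],2),s['eef_pos'].round(1),'fingerdir',round(np.degrees(s['tool_rot'][2])-90,1),'w',round(s['width'],1))
    im,d=eyes.get_image('wrist'); P=cloud('wrist',d)
    if save: cv2.imwrite('pics/%s.png'%save,im); np.save(save+'.npy',P)
    for t in objs:
        for r in finder.pinpoint('wrist',t)[:3]: print(t,'pin',round(r['confidence'],2),w('wrist',r['location']).round(1))
        for r in finder.cut_out('wrist',t)[:3]:
            q=P[r['mask']]; q=q[(q[:,2]>zr[0])&(q[:,2]<zr[1])]
            if len(q)>20:
                a=cv2.minAreaRect(q[:,:2].astype(np.float32)); print(t,'cut',round(r['confidence'],2),len(q),'zmed',np.median(q[:,2]).round(1),np.round(a[0],1),np.round(a[1],1),round(a[2],1))
E
python3 - <<'E'
from h import *
look(['blue_box'],'w2'); look(['red_tray','yellow_tray'],None,(12,30))
E
```

```text
3.0 [452.  220.1 145.9] fingerdir 82.3 w 84.9
blue_box pin 0.62 [454.8 219.9   7.4]
blue_box pin 0.57 [584.4 398.4   1.6]
blue_box cut 0.96 780 zmed 75.0 [579.3 403. ] [24.6 36.5] 40.0
blue_box cut 0.72 1683 zmed 78.1 [454.5 216.4] [44.8 25.3] 83.7
3.15 [453.5 220.6 147.4] fingerdir 82.4 w 84.8
red_tray pin 0.91 [624.1 266.2  -2.9]
red_tray pin 0.54 [470.1  80.6   0.7]
red_tray cut 0.93 1074 zmed 21.0 [598.1 266.9] [125.5  71.9] 1.4
yellow_tray pin 0.96 [649.1 104.9   1.8]
yellow_tray cut 0.65 726 zmed 21.1 [601.5 122.6] [51.2 61.5] 86.2
```

View pics/w2.png

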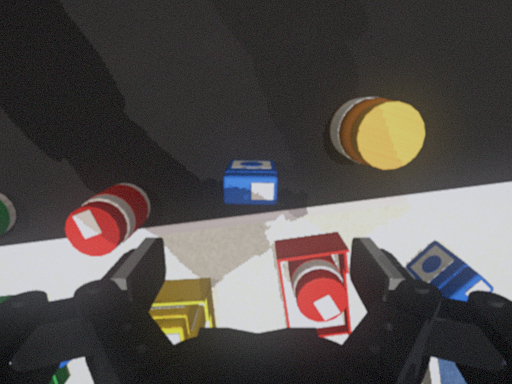

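The blue box sits at px (250,185), right below the gripper. The jar is at (380,130), clear of the fingers. Descend and grip.

>>> move_arm --pt "0 0 0.5 0.001 -0.0035 -0.04 0.085" --pt "0 0 0 0 0 -0.04 0.085" --pt "0 0 0 0 0 -0.03 0.085" --pt "0 0 0 0 0 0 0.085" --pt "0 0 0 0 0 0 0.03"

```text
clock: 3.9
eef_pos: [454.3, 214.8, 36.3]
tool_rot: [-3.141, -0.0, 3.014]
force: [0.3, -0.7, 0.1]
width: 72.8
gripper_force: 0.0
```

>>> move_arm --pt "0 0 0 0 0 0 0.03" --pt "0 0 0 0 0 0 0.03" --pt "0 0 0 0 0 0 0.03" --pt "0 0 0 0 0 0 0.03" --pt "0 0 0 0 0 0 0.03"

```text
clock: 4.4
eef_pos: [455.8, 215.1, 38.2]
tool_rot: [3.14, 0.003, 3.013]
force: [-0.5, -1.3, 7.4]
width: 41.9
gripper_force: 59.6
```

>>> move_arm --pt "0 0 0 0 0 0.03 0.03" --pt "0 0 0 0 0 0.045 0.03" --pt "0 0 0 0 0 0.045 0.03" --pt "0 0 1.5 0.016 -0.047 0 0.03" --pt "0 0 1.5 0.016 -0.047 0 0.03"

```text
clock: 4.9
eef_pos: [488.0, 122.0, 159.2]
tool_rot: [3.139, 0.006, 3.072]
force: [0.7, -0.7, -0.5]
width: 41.9
gripper_force: 60.9
```

>>> move_arm --pt "0 0 0 0.016 -0.047 0 0.03" --pt "0 0 0 0.016 -0.047 0 0.03" --pt "0 0 0 0.016 -0.047 0 0.03" --pt "0 0 0 0.016 -0.047 0 0.03" --pt "0 0 0 0.016 -0.047 0 0.03"

```text
clock: 5.4
eef_pos: [566.9, -116.4, 157.5]
tool_rot: [-3.142, 0.002, 3.066]
force: [1.1, 0.4, -1.2]
width: 42.0
gripper_force: 60.9
```

>>> move_arm --pt "0 0 0 0.016 -0.047 0 0.03" --pt "0 0 0 0.016 -0.047 0 0.03" --pt "0 0 0 0.016 -0.047 0 0.03" --pt "0 0 0 0 0 0 0.03" --pt "0 0 0 0 0 0 0.03"

```text
clock: 5.9
eef_pos: [613.8, -257.1, 156.7]
tool_rot: [-3.141, 0.001, 3.063]
force: [-0.0, 1.4, -1.3]
width: 42.3
gripper_force: 60.9
```

```bash
python3 - <<'E'
from h import *
look(['blue_tray'],'w3',(12,30)); look(['blue_box'],None,(60,240)); look(['green_tray'],None,(12,30))
E
```

```text
5.9 [ 613.8 -257.1  156.7] fingerdir 85.5 w 42.3
blue_tray pin 0.59 [ 6.244e+02 -2.604e+02 -3.000e-01]
blue_tray cut 0.56 480 zmed 21.1 [ 588.1 -254.9] [70.2 82.1] 86.3
6.05 [ 614.3 -253.1  156.6] fingerdir 85.8 w 41.7
blue_box pin 0.98 [ 610.6 -251.7  122.8]
blue_box pin 0.88 [5.947e+02 1.230e+01 2.000e-01]
blue_box cut 0.59 6850 zmed 195.2 [ 612.1 -252. ] [46.8 26.6] 85.2
6.2 [ 614.4 -253.7  156.5] fingerdir 85.8 w 42.0
green_tray pin 0.9 [652.  -93.    4.8]
green_tray cut 0.69 1845 zmed 19.8 [626.7 -88.5] [ 73.1 124.6] 88.7
```

View pics/w3.png

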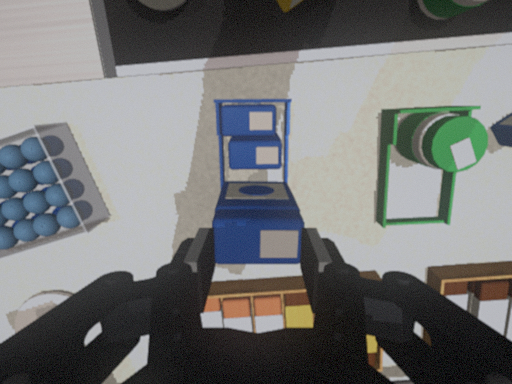

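The view shows the tray's two fixed boxes at px (250,120) and (255,150), with the held box at (258,225) square to them. I'll refine the tray from the saved cloud.

```bash
python3 - <<'E'
from h import *
P=np.load('w3.npy'); im=cv2.imread('pics/w3.png'); H=cv2.cvtColor(im,cv2.COLOR_BGR2HSV)
m=(H[...,0]>95)&(H[...,0]<125)&(H[...,1]>110)
for n,lo,hi in(('rim',14,28),('tops',66,84),('held',185,210)):
    k=m&(P[...,2]>lo)&(P[...,2]<hi)&(abs(P[...,0]-600)<70)&(abs(P[...,1]+258)<55); k=cv2.morphologyEx(k.astype(np.uint8),cv2.MORPH_OPEN,np.ones((2,2)))>0
    q=P[k][:,:2].astype(np.float32); a=cv2.minAreaRect(q); print(n,len(q),np.round(a[0],1),np.round(a[1],1),round(a[2],1),np.percentile(q,[1,99],axis=0).round())
E
```

```text
rim 239 [ 587.6 -253.8] [71.  80.3] 88.1 [[ 578. -290.]
 [ 627. -220.]]
tops 2166 [ 575.4 -254.5] [55.  46.2] 3.0 [[ 549. -277.]
 [ 601. -232.]]
held 3074 [ 586.1 -250. ] [42.6 77. ] 84.5 [[ 599. -273.]
 [ 624. -232.]]
```

>>> move_arm --pt "0 0 0 0.011 -0.006 0 0.03" --pt "0 0 0 0 0 0 0.03" --pt "0 0 0 0 0 -0.045 0.03" --pt "0 0 0 0 0 -0.045 0.03" --pt "0 0 0 0 0 -0.015 0.03"

```text
clock: 6.85
eef_pos: [621.2, -259.5, 46.5]
tool_rot: [3.139, -0.008, 3.066]
force: [-1.1, 0.1, -2.0]
width: 42.1
gripper_force: 61.1
```

>>> move_arm --pt "0 0 0 0 0 -0.008 0.03" --pt "0 0 0 0 0 -0.003 0.03" --pt "0 0 0 0 0 0 0.03"

```text
clock: 7.15
eef_pos: [626.4, -261.8, 41.5]
tool_rot: [-3.141, 0.002, 3.066]
force: [0.4, -0.0, -0.4]
width: 41.7
gripper_force: 61.1
```

>>> move_arm --pt "0 0 0 0 0 -0.002 0.03" --pt "0 0 0 0 0 -0.001 0.03" --pt "0 0 0 0 0 0 0.03"

```text
clock: 7.45
eef_pos: [626.3, -261.8, 38.5]
tool_rot: [-3.141, 0.003, 3.066]
force: [1.2, -0.2, 3.9]
width: 42.3
gripper_force: 61.9
```

```bash
python3 - <<'E'
from h import *
for i in range(4):
    eyes.get_image('wrist'); s=telemetry.read_state(); print(s['eef_pos'].round(1),s['force'].round(1))
E
```

```text
[ 626.3 -261.8   38.5] [-0.8 -0.4  5.2]
[ 626.3 -261.9   38.4] [-0.2 -0.5  6. ]
[ 626.3 -261.9   38.4] [-0.7 -0.9  5.6]
[ 626.4 -261.9   38.4] [ 0.8 -0.6  6.2]
```

Contact at about 6 N, so the box is on the floor. Release, lift and look.

>>> move_arm --pt "0 0 0 0 0 0 0.07" --pt "0 0 0 0 0 0 0.07" --pt "0 0 0 0 0 0 0.07" --pt "0 0 0 0 0 0.045 0.07" --pt "0 0 0 0 0 0.045 0.07"

```text
clock: 8.15
eef_pos: [623.6, -260.6, 126.0]
tool_rot: [3.14, -0.005, 3.066]
force: [0.4, 0.1, 0.1]
width: 70.1
gripper_force: 0.0
```

>>> move_arm --pt "0 0 0 -0.04 0.015 0.03 0.085" --pt "0 0 0 -0.04 0.015 0 0.085" --pt "0 0 0 -0.04 0.015 0 0.085" --pt "0 0 0 0 0 0 0.085" --pt "0 0 0 0 0 0 0.085"

```text
clock: 8.65
eef_pos: [506.4, -216.8, 156.1]
tool_rot: [-3.142, 0.0, 3.066]
force: [1.4, -0.0, 0.8]
width: 85.1
gripper_force: 0.0
```

```bash
python3 - <<'E'
from h import *
look(['blue_box'],'w4',(60,100)); look(['yellow_box'],None,(60,100))
E
```

```text
8.65 [ 506.4 -216.8  156.1] fingerdir 85.7 w 85.1
blue_box pin 0.81 [592.9  10.5   1.4]
blue_box cut 0.92 1439 zmed 77.3 [ 619.3 -261. ] [45.  37.8] 85.2
8.8 [ 508.6 -217.5  155.9] fingerdir 85.7 w 85.2
yellow_box pin 0.87 [ 355.7 -102.     3. ]
yellow_box pin 0.8 [ 442.1 -203.2    2.2]
yellow_box cut 0.96 791 zmed 79.9 [ 378.  -188.1] [38.2 13.8] 74.3
yellow_box cut 0.9 1783 zmed 77.2 [ 445.5 -204.6] [25.  45.1] 29.2
```

View pics/w4.png

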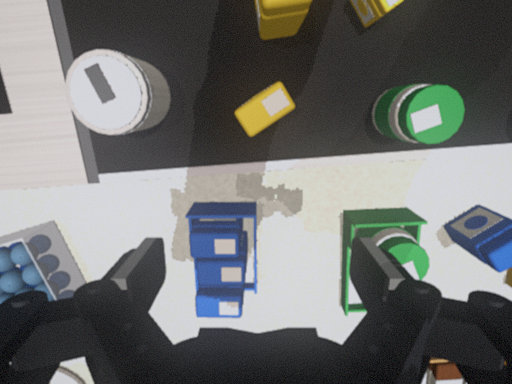

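The blue box stands in its row, at px (220,303) behind the fixed ones at (215,240) and (220,270). The middle yellow box is at (265,110). Going to it with a +32° turn.

>>> move_arm --pt "0 0 8.2 -0.021 0.004 -0.005 0.085" --pt "0 0 8.2 -0.021 0.004 -0.005 0.085" --pt "0 0 8.2 -0.021 0.005 -0.005 0.085" --pt "0 0 7.9 0 0 -0.02 0.085" --pt "0 0 0 0 0 0 0.085"

```text
clock: 9.45
eef_pos: [442.5, -203.6, 119.2]
tool_rot: [3.138, -0.002, -2.65]
force: [0.2, -0.8, -0.3]
width: 85.1
gripper_force: 0.0
```

>>> move_arm --pt "0 0 0 0 0 0 0.085" --pt "0 0 0 0 0 0 0.085"

```text
clock: 9.65
eef_pos: [445.1, -204.4, 121.3]
tool_rot: [-3.14, 0.001, -2.652]
force: [0.1, 0.1, 1.2]
width: 85.3
gripper_force: 0.0
```

```bash
python3 - <<'E'
from h import *
look(['yellow_box'],None,(66,85)); s=telemetry.read_state(); print(s['eef_pos'],s['qpos'])
E
```

```text
9.65 [ 445.1 -204.4  121.3] fingerdir -242.0 w 85.3
yellow_box pin 0.97 [ 348.3 -187.2    3.7]
yellow_box pin 0.89 [ 357.2 -103.6    2. ]
yellow_box pin 0.65 [ 445.3 -202.6    3.3]
yellow_box cut 0.7 561 zmed 78.4 [ 356.  -199.9] [69.  27.7] 29.6
[ 444.68873721 -204.09526908  121.25641824] [ 0.49476975  0.51694427 -0.17422247  2.03198915  0.15187175  0.60338341
  2.27924827]
```

>>> move_arm --pt "0 0 0 0.0005 -0.0005 -0.045 0.085" --pt "0 0 0 0 0 -0.04 0.085" --pt "0 0 0 0 0 0 0.085" --pt "0 0 0 0 0 0 0.03" --pt "0 0 0 0 0 0 0.03"

```text
clock: 10.3
eef_pos: [445.9, -205.0, 37.6]
tool_rot: [-3.139, 0.002, -2.65]
force: [0.3, 0.2, 0.5]
width: 58.5
gripper_force: 0.0
```

>>> move_arm --pt "0 0 0 0 0 0 0.03" --pt "0 0 0 0 0 0 0.03" --pt "0 0 0 0 0 0 0.03" --pt "0 0 0 0 0 0 0.03" --pt "0 0 0 0 0 0.03 0.03"

```text
clock: 10.8
eef_pos: [443.1, -204.0, 65.5]
tool_rot: [3.139, -0.002, -2.65]
force: [-0.4, 0.4, -0.5]
width: 41.9
gripper_force: 60.7
```

>>> move_arm --pt "0 0 0 0 0 0.045 0.03" --pt "0 0 0 0 0 0.045 0.03" --pt "0 0 -7.9 0.024 0.039 0 0.03" --pt "0 0 -7.9 0.024 0.039 0 0.03" --pt "0 0 -7.9 0.024 0.039 0 0.03"

```text
clock: 11.3
eef_pos: [517.8, -87.0, 158.2]
tool_rot: [-3.141, 0.004, -3.072]
force: [0.8, -0.7, -0.1]
width: 41.9
gripper_force: 60.9
```

>>> move_arm --pt "0 0 -7.9 0.024 0.039 0 0.03" --pt "0 0 0 0.024 0.039 0 0.03" --pt "0 0 0 0.024 0.039 0 0.03" --pt "0 0 0 0.024 0.039 0 0.03" --pt "0 0 0 0.024 0.039 0 0.03"

```text
clock: 11.8
eef_pos: [637.5, 109.4, 157.7]
tool_rot: [3.141, 0.002, 3.082]
force: [1.1, -1.1, -0.2]
width: 41.8
gripper_force: 60.9
```

>>> move_arm --pt "0 0 0 0 0 0 0.03" --pt "0 0 0 0 0 0 0.03" --pt "0 0 0 0 0 0 0.03"

```text
clock: 12.1
eef_pos: [636.1, 106.0, 156.6]
tool_rot: [-3.141, 0.0, 3.08]
force: [-0.3, -0.5, -0.7]
width: 41.6
gripper_force: 60.9
```

```bash
cat > tray.py <<'E'
from h import *
import sys
name,x0,y0,lo,hi=sys.argv[1],*map(float,sys.argv[2:6])
look([name+'_tray'],name+'t',(12,30))
P=np.load(name+'t.npy'); im=cv2.imread('pics/%st.png'%name); H=cv2.cvtColor(im,cv2.COLOR_BGR2HSV)
h=H[...,0].astype(int); m=((h>=lo)&(h<=hi) if lo<hi else (h>=lo)|(h<=hi))&(H[...,1]>110)
for n,a,b in(('rim',14,28),('tops',66,84),('held',150,215)):
    k=m&(P[...,2]>a)&(P[...,2]<b)&(abs(P[...,0]-x0)<75)&(abs(P[...,1]-y0)<55)
    k=cv2.morphologyEx(k.astype(np.uint8),cv2.MORPH_OPEN,np.ones((2,2)))>0
    if k.sum()<10: continue
    q=P[k]
    if n=='held': q=q[q[:,2]>np.percentile(q[:,2],95)-8]
    q=q[:,:2].astype(np.float32); A=cv2.minAreaRect(q); print(n,len(q),np.round(A[0],1),np.round(A[1],1),round(A[2],1))
E
python3 tray.py yellow 622 109 20 35
```

```text
12.1 [636.1 106.  156.6] fingerdir 86.5 w 41.6
yellow_tray pin 0.73 [ 6.532e+02 -9.040e+01  6.000e-01]
yellow_tray pin 0.6 [652.5 108.1   4. ]
yellow_tray cut 0.66 469 zmed 21.2 [612.2 112.9] [71.4 79.3] 82.7
rim 256 [613. 114.] [71.2 86.3] 86.2
tops 2287 [609.4 116.2] [80.1 51.6] 7.1
held 3291 [608.3 109.5] [43.5 77.6] 86.5
```

View pics/yellowt.png

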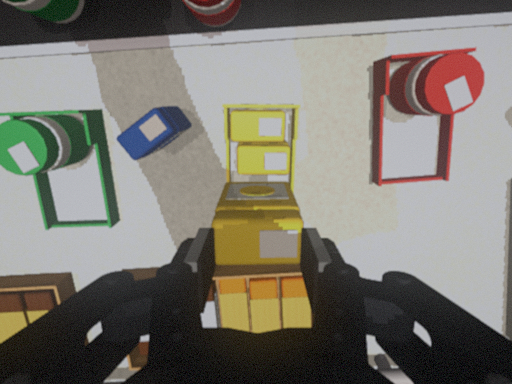

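The tray shows empty space ahead of the fixed boxes at px (260,125) and (262,158). The held box at (258,225) is square to them.

>>> move_arm --pt "0 0 0 0.0155 0 0 0.03" --pt "0 0 0 0 0 0 0.03" --pt "0 0 0 0 0 -0.045 0.03" --pt "0 0 0 0 0 -0.045 0.03" --pt "0 0 0 0 0 -0.02 0.03"

```text
clock: 12.75
eef_pos: [648.2, 106.3, 42.0]
tool_rot: [-3.14, -0.007, 3.081]
force: [-1.0, 1.0, -2.3]
width: 41.9
gripper_force: 61.0
```

>>> move_arm --pt "0 0 0 0 0 -0.005 0.03" --pt "0 0 0 0 0 -0.003 0.03" --pt "0 0 0 0 0 0 0.03" --pt "0 0 0 0 0 0 0.03"

```text
clock: 13.15
eef_pos: [652.7, 107.4, 39.1]
tool_rot: [3.141, 0.002, 3.081]
force: [0.2, 0.4, -0.9]
width: 42.2
gripper_force: 61.0
```

>>> move_arm --pt "0 0 0 0 0 -0.001 0.03" --pt "0 0 0 0 0 -0.001 0.03" --pt "0 0 0 0 0 0 0.03"

```text
clock: 13.45
eef_pos: [653.5, 107.5, 38.3]
tool_rot: [3.141, 0.003, 3.081]
force: [-1.0, -1.9, 10.4]
width: 41.9
gripper_force: 62.8
```

>>> move_arm --pt "0 0 0 0 0 0 0.07" --pt "0 0 0 0 0 0 0.07" --pt "0 0 0 0 0 0 0.07" --pt "0 0 0 0 0 0.045 0.07" --pt "0 0 0 0 0 0.045 0.07"

```text
clock: 13.95
eef_pos: [650.3, 107.3, 124.8]
tool_rot: [-3.141, -0.005, 3.082]
force: [0.7, 0.7, 0.1]
width: 70.0
gripper_force: 0.0
```

>>> move_arm --pt "0 0 0 -0.045 -0.005 0.03 0.085" --pt "0 0 0 -0.045 -0.005 0 0.085" --pt "0 0 0 -0.045 -0.005 0 0.085" --pt "0 0 0 0 0 0 0.085" --pt "0 0 0 0 0 0 0.085"

```text
clock: 14.45
eef_pos: [520.0, 93.0, 153.7]
tool_rot: [3.141, 0.0, 3.082]
force: [1.8, -0.2, 0.0]
width: 84.8
gripper_force: 0.0
```

```bash
python3 - <<'E'
from h import *
look(['red_tub'],'w5',(60,100)); look(['yellow_box'],None,(60,100)); look(['green_tub'],None,(60,100))
E
```

```text
14.45 [520.   93.  153.7] fingerdir 86.6 w 84.8
red_tub pin 0.75 [ 4.757e+02  7.750e+01 -3.000e-01]
red_tub cut 0.64 2643 zmed 78.4 [474.   78.1] [45.  47.2] 42.3
14.6 [522.4  93.3 153.5] fingerdir 86.6 w 84.7
yellow_box pin 0.79 [356.9 -99.7   0. ]
yellow_box pin 0.39 [648.3 107.7  -1.9]
yellow_box cut 0.68 1397 zmed 76.9 [645.6 110. ] [44.8 36.3] 86.2
14.75 [521.5  93.1 153.1] fingerdir 86.6 w 84.7
green_tub pin 0.62 [ 4.592e+02 -7.370e+01 -4.000e-01]
green_tub cut 0.58 3283 zmed 78.1 [459.9 -68.3] [46.7 45.9] 60.0
```

View pics/w5.png

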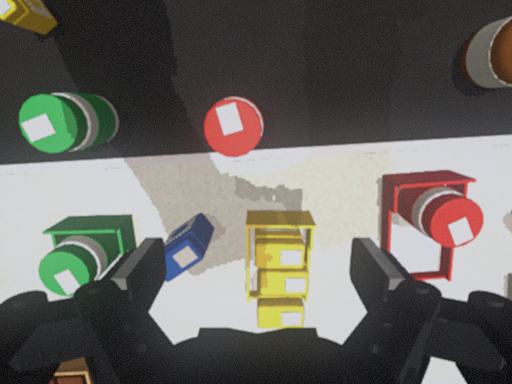

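Yellow box stands in its row at px (280,312), in line with (278,250) and (280,280). The red tub is at (233,128), at (474,78) mm. Grip it.

>>> move_arm --pt "0 0 1 -0.047 -0.015 0 0.085" --pt "0 0 1 0 0 -0.03 0.085" --pt "0 0 0 0 0 -0.045 0.085" --pt "0 0 0 0 0 -0.045 0.085" --pt "0 0 0 0 0 0 0.085"

```text
clock: 15.4
eef_pos: [468.8, 77.0, 28.3]
tool_rot: [-3.139, -0.012, 3.117]
force: [-1.0, 0.3, -0.0]
width: 85.3
gripper_force: 0.0
```

>>> move_arm --pt "0 0 0 0 0 -0.003 0.085" --pt "0 0 0 0 0 0 0.035" --pt "0 0 0 0 0 0 0.035" --pt "0 0 0 0 0 0 0.035" --pt "0 0 0 0 0 0 0.035"

```text
clock: 15.9
eef_pos: [475.5, 78.0, 32.8]
tool_rot: [3.141, 0.005, 3.116]
force: [0.0, -0.9, 11.7]
width: 44.4
gripper_force: 59.3
```

>>> move_arm --pt "0 0 0 0 0 0 0.035" --pt "0 0 0 0 0 0 0.035" --pt "0 0 0 0 0 0.03 0.035" --pt "0 0 0 0 0 0.045 0.035" --pt "0 0 0 0 0 0.045 0.035"

```text
clock: 16.4
eef_pos: [473.1, 77.8, 152.6]
tool_rot: [3.142, 0.0, 3.117]
force: [0.8, 0.5, -1.0]
width: 44.5
gripper_force: 62.1
```

>>> move_arm --pt "0 0 0.5 0.028 0.037 0 0.035" --pt "0 0 0.5 0.028 0.037 0 0.035" --pt "0 0 0.4 0.028 0.037 0 0.035" --pt "0 0 0 0.028 0.037 0 0.035" --pt "0 0 0 0.028 0.037 0 0.035"

```text
clock: 16.9
eef_pos: [614.5, 264.5, 152.0]
tool_rot: [3.141, 0.002, 3.141]
force: [0.1, -0.7, -1.0]
width: 44.2
gripper_force: 62.1
```

>>> move_arm --pt "0 0 0 0 0 0 0.035" --pt "0 0 0 0 0 0 0.035" --pt "0 0 0 0 0 0 0.035"

```text
clock: 17.2
eef_pos: [612.9, 261.3, 150.8]
tool_rot: [-3.14, -0.0, 3.14]
force: [-0.3, -1.0, -1.7]
width: 44.4
gripper_force: 62.1
```

```bash
python3 tray.py red 598 267 170 10; python3 -c "
from h import *
look(['red_tub'],None,(55,240))"
```

```text
17.2 [612.9 261.3 150.8] fingerdir 89.9 w 44.4
red_tray pin 0.87 [623.2 267.6  -4.2]
red_tray cut 0.86 636 zmed 21.2 [590.5 266.5] [102.5  71.8] 1.4
rim 347 [604.9 267.9] [73.1 70. ] 88.5
tops 1985 [567.4 271.3] [55.5 45.6] 64.7
held 5637 [589.6 264.1] [44.6 86.1] 87.5
17.35 [613.3 261.4 151. ] fingerdir 89.9 w 44.3
red_tub pin 0.81 [608.6 261.2 119.5]
red_tub cut 0.77 9650 zmed 196.6 [609.1 263.3] [49.3 48. ] 11.6
```

View pics/redt.png

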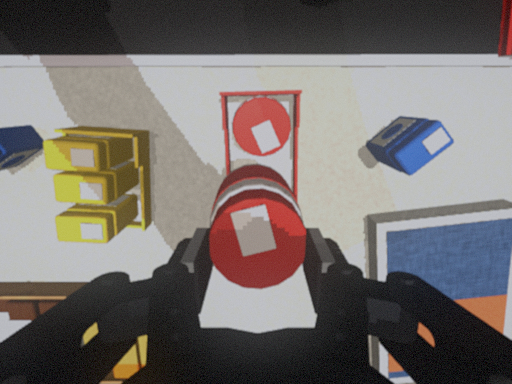

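The red tray's empty place is under the held tub (px 258,235), with the fixed tub at (262,125).

>>> move_arm --pt "0 0 0 0.013 0.0045 0 0.035" --pt "0 0 0 0 0 0 0.035" --pt "0 0 0 0 0 -0.045 0.035" --pt "0 0 0 0 0 -0.045 0.035" --pt "0 0 0 0 0 -0.022 0.035"

```text
clock: 18.0
eef_pos: [623.2, 265.9, 34.5]
tool_rot: [-3.139, -0.006, 3.141]
force: [-0.9, -0.3, -1.9]
width: 44.4
gripper_force: 62.2
```

>>> move_arm --pt "0 0 0 0 0 -0.002 0.035" --pt "0 0 0 0 0 -0.002 0.035" --pt "0 0 0 0 0 0 0.035" --pt "0 0 0 0 0 0 0.035"

```text
clock: 18.4
eef_pos: [627.4, 268.2, 36.0]
tool_rot: [3.14, 0.002, 3.141]
force: [-0.1, -0.3, 0.0]
width: 44.0
gripper_force: 66.0
```

>>> move_arm --pt "0 0 0 0 0 -0.0015 0.035" --pt "0 0 0 0 0 -0.001 0.035" --pt "0 0 0 0 0 0 0.035"

```text
clock: 18.7
eef_pos: [626.5, 267.5, 32.0]
tool_rot: [3.141, 0.0, 3.141]
force: [0.7, -0.6, -1.6]
width: 44.4
gripper_force: 66.0
```

>>> move_arm --pt "0 0 0 0 0 -0.001 0.035" --pt "0 0 0 0 0 0 0.035" --pt "0 0 0 0 0 0 0.035"

```text
clock: 19.0
eef_pos: [626.6, 267.5, 31.6]
tool_rot: [3.141, 0.0, 3.141]
force: [-1.7, -1.0, 6.2]
width: 44.3
gripper_force: 66.7
```

>>> move_arm --pt "0 0 0 0 0 0 0.075" --pt "0 0 0 0 0 0 0.075" --pt "0 0 0 0 0 0 0.075" --pt "0 0 0 0 0 0.045 0.075" --pt "0 0 0 0 0 0.045 0.075"

```text
clock: 19.5
eef_pos: [625.1, 266.8, 119.9]
tool_rot: [-3.14, -0.004, 3.141]
force: [1.6, -0.7, 1.0]
width: 74.9
gripper_force: 0.0
```

>>> move_arm --pt "0 0 0 -0.01 -0.04 0.03 0.085" --pt "0 0 0 -0.022 -0.042 0 0.085" --pt "0 0 0 -0.022 -0.042 0 0.085" --pt "0 0 0 -0.022 -0.042 0 0.085" --pt "0 0 0 -0.022 -0.042 0 0.085"

```text
clock: 20.0
eef_pos: [527.7, 58.7, 150.4]
tool_rot: [-3.141, 0.001, 3.141]
force: [-0.1, 0.4, -0.4]
width: 85.1
gripper_force: 0.0
```

>>> move_arm --pt "0 0 0 -0.022 -0.042 0 0.085" --pt "0 0 0 -0.022 -0.042 0 0.085" --pt "0 0 0 -0.024 -0.044 0 0.085" --pt "0 0 0 0 0 0 0.085" --pt "0 0 0 0 0 0 0.085"

```text
clock: 20.5
eef_pos: [460.6, -68.9, 150.5]
tool_rot: [-3.141, 0.001, 3.138]
force: [0.1, 0.6, 0.5]
width: 84.9
gripper_force: 0.0
```

```bash
python3 - <<'E'
from h import *
im,d=eyes.get_image('top'); cv2.imwrite('pics/top1.png',im)
look(['green_tub'],None,(60,100))
E
```

```text
20.55 [461.4 -67.4 150.5] fingerdir 89.9 w 85.1
green_tub pin 0.72 [461.9 -67.3   3.5]
green_tub cut 0.74 2493 zmed 78.4 [460.  -67.9] [45.8 46.3] 89.0
```

>>> move_arm --pt "0 0 0 -0.001 -0.0005 -0.045 0.085" --pt "0 0 0 0 0 -0.045 0.085" --pt "0 0 0 0 0 -0.03 0.085" --pt "0 0 0 0 0 0 0.085" --pt "0 0 0 0 0 0 0.035"

```text
clock: 21.2
eef_pos: [460.1, -67.2, 30.3]
tool_rot: [3.141, -0.001, -3.14]
force: [-0.3, 0.6, 0.8]
width: 72.8
gripper_force: 0.0
```

>>> move_arm --pt "0 0 0 0 0 0 0.035" --pt "0 0 0 0 0 0 0.035" --pt "0 0 0 0 0 0 0.035" --pt "0 0 0 0 0 0 0.035" --pt "0 0 0 0 0 0 0.035"

```text
clock: 21.7
eef_pos: [461.5, -68.3, 32.4]
tool_rot: [-3.141, 0.004, 3.141]
force: [-1.2, -0.4, 6.3]
width: 44.5
gripper_force: 60.0
```

>>> move_arm --pt "0 0 0 0 0 0.03 0.035" --pt "0 0 0 0 0 0.045 0.035" --pt "0 0 0 0 0 0.045 0.035" --pt "0 0 -0.5 0.036 -0.004 0 0.035" --pt "0 0 -0.5 0.036 -0.004 0 0.035"

```text
clock: 22.2
eef_pos: [533.9, -76.6, 154.4]
tool_rot: [-3.141, 0.007, 3.123]
force: [0.8, -0.7, -1.7]
width: 44.3
gripper_force: 62.0
```

>>> move_arm --pt "0 0 0 0.036 -0.004 0 0.035" --pt "0 0 0 0.036 -0.004 0 0.035" --pt "0 0 0 0.036 -0.004 0 0.035" --pt "0 0 0 0 0 0 0.035" --pt "0 0 0 0 0 0 0.035"

```text
clock: 22.7
eef_pos: [639.5, -88.2, 150.8]
tool_rot: [3.142, 0.0, 3.123]
force: [-0.6, 0.3, -0.4]
width: 44.5
gripper_force: 62.0
```

```bash
python3 tray.py green 626 -90 45 85; python3 -c "
from h import *
look(['green_tub'],None,(55,240))"
```

```text
22.7 [639.5 -88.2 150.8] fingerdir 89.0 w 44.5
green_tray pin 0.58 [650.  112.3   4.5]
green_tray cut 0.95 592 zmed 21.1 [610.6 -87.4] [72.1 87.5] 88.2
rim 147 [627.9 -87. ] [69.6 56. ] 88.5
tops 1633 [592.9 -86.1] [43.6 43.5] 42.8
held 4898 [619.3 -92.4] [83.5 45.5] 20.2
22.85 [638.4 -88.2 150.8] fingerdir 89.0 w 44.2
green_tub pin 0.81 [637.2 -90.1 120.3]
green_tub cut 0.9 9695 zmed 197.0 [635.3 -86.4] [49.8 46.9] 32.6
```

View pics/greent.png

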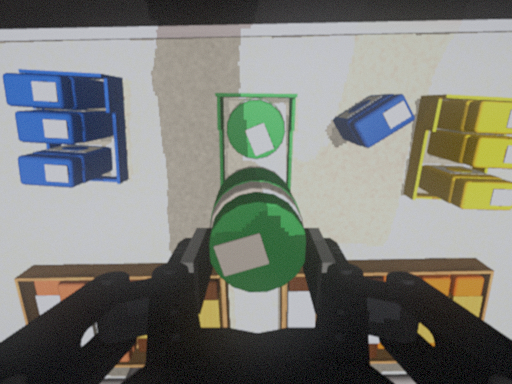

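The green tray's back edge is at px row 95 with the fixed tub at (255,130); the held tub is at (258,240). Place it.

>>> move_arm --pt "0 0 0 0.015 -0.0015 0 0.035" --pt "0 0 0 0 0 0 0.035" --pt "0 0 0 0 0 -0.045 0.035" --pt "0 0 0 0 0 -0.045 0.035" --pt "0 0 0 0 0 -0.023 0.035"

```text
clock: 23.5
eef_pos: [651.2, -89.3, 33.8]
tool_rot: [3.141, -0.006, 3.124]
force: [-0.7, 0.2, -1.0]
width: 44.4
gripper_force: 62.0
```

>>> move_arm --pt "0 0 0 0 0 -0.002 0.035" --pt "0 0 0 0 0 -0.002 0.035" --pt "0 0 0 0 0 -0.001 0.035" --pt "0 0 0 0 0 0 0.035" --pt "0 0 0 0 0 0 0.035"

```text
clock: 24.0
eef_pos: [655.4, -89.5, 33.4]
tool_rot: [3.141, 0.002, 3.124]
force: [-0.5, 0.3, -2.0]
width: 44.1
gripper_force: 65.5
```

>>> move_arm --pt "0 0 0 0 0 -0.001 0.035" --pt "0 0 0 0 0 -0.001 0.035" --pt "0 0 0 0 0 0 0.035" --pt "0 0 0 0 0 0 0.035"

```text
clock: 24.4
eef_pos: [655.0, -89.6, 30.9]
tool_rot: [3.142, 0.001, 3.124]
force: [-0.4, -0.7, 4.1]
width: 44.2
gripper_force: 66.0
```

Contact made. Release, lift clear and check everything from the top and side.

>>> move_arm --pt "0 0 0 0 0 0 0.075" --pt "0 0 0 0 0 0 0.075" --pt "0 0 0 0 0 0 0.075" --pt "0 0 0 0 0 0.045 0.075" --pt "0 0 0 0 0 0.045 0.075"

```text
clock: 24.9
eef_pos: [653.2, -89.5, 119.4]
tool_rot: [3.141, -0.004, 3.124]
force: [1.8, -0.0, -0.1]
width: 74.7
gripper_force: 0.0
```

>>> move_arm --pt "0 0 0 -0.035 0 0.04 0.085" --pt "0 0 0 -0.045 0 0 0.085" --pt "0 0 0 -0.045 0 0 0.085" --pt "0 0 0 -0.045 0 0 0.085" --pt "0 0 0 0 0 0 0.085"

```text
clock: 25.4
eef_pos: [477.6, -89.9, 157.1]
tool_rot: [3.142, -0.01, 3.122]
force: [1.0, -0.4, 0.2]
width: 85.1
gripper_force: 0.0
```

```bash
python3 - <<'E'
from h import *
im,d=eyes.get_image('top'); s,_=eyes.get_image('side')
a=cv2.resize(im[125:215,120:400],(800,257),interpolation=cv2.INTER_CUBIC); b=cv2.resize(s[110:320,120:400],(450,338),interpolation=cv2.INTER_CUBIC)
wi,_=eyes.get_image('wrist'); c=cv2.resize(wi,(350,263)); o=np.zeros((595,800,3),np.uint8); o[:257]=a; o[257:,:450]=b; o[257:520,450:]=c
cv2.imwrite('pics/fin.png',o)
for n in ('top','side'):
  eyes.get_image(n)
  for t in ['jam_jar','food_tin']: print(t,[(round(r['confidence'],2),w(n,r['location']).round().tolist()) for r in finder.pinpoint(n,t)[:1]])
P=cloud('top',d); H=cv2.cvtColor(im,cv2.COLOR_BGR2HSV); h=H[...,0].astype(int)
for nm,lo,hi,x,y in [('green',45,85,652,-89),('red',170,10,624,267),('yellow',20,35,650,108),('blue',95,125,623,-260)]:
    m=((h>=lo)&(h<=hi) if lo<hi else (h>=lo)|(h<=hi))&(H[...,1]>110)&(P[...,2]>60)&(P[...,2]<95)&(abs(P[...,1]-y)<45)&(abs(P[...,0]-x)<24)
    q=P[m]; A=cv2.minAreaRect(q[:,:2].astype(np.float32)); print(nm,len(q),np.round(A[0]),np.round(A[1]),round(A[2],1),np.median(q[:,2]).round(1))
E
```

```text
jam_jar [(0.64, [426.0, 327.0, 3.0])]
food_tin [(0.56, [425.0, -330.0, 6.0])]
jam_jar [(0.8, [425.0, 323.0, 1.0])]
food_tin [(0.67, [423.0, -330.0, -0.0])]
green 87 [651. -80.] [26. 43.] 81.1 79.6
red 132 [621. 268.] [41. 42.] 89.8 79.6
yellow 86 [643. 102.] [31. 41.] 40.2 78.4
blue 74 [ 616. -266.] [33. 30.] 2.2 77.8
```

View pics/fin.png

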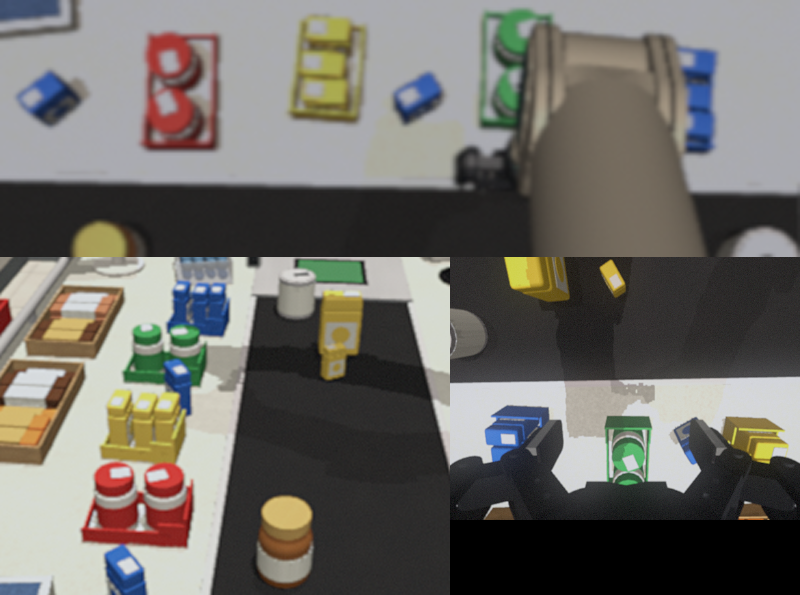

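The side view shows all four standing upright inside their trays: red at (115,490), yellow at (120,420), green at (147,345) and blue at (182,305). The jar and tin have not moved.

```bash
python3 -c "
from h import *
print(ctrl.finish_job())"
```

```text
the job is handed in; nothing more can be done
None
```

The job is handed in: both tubs and both mint boxes stand upright in the empty front places of their matching trays, the mint boxes look square in their rows, and the jam jar and food tin are where they stood.

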